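Stand the turned vases and boxes on their drying stands

TASK

Stand each of the four freshly turned pieces on its own drying stand: pale maple pieces on the maple stands and black ones on the black stands, the tall vases on the wide felt circles and the short lidded boxes on the narrow ones. Set each one down gently, upright and centred on the felt, without dropping it or knocking any piece over. Leave the wax tin and the cork sanding block where they lie.

Things in the scene. Friction and masses are not known exactly. Their poses are not given: they have to be found in the camera images.
- maple_vase: Tall turned vase of pale, plain maple, standing upright on the bench, 90 mm tall: round foot 62 mm across and 6 mm high, belly 58 mm across at 26 mm up, then a slim straight neck 22 mm across from 58 to 84 mm up (the place to grip it) under a 28 mm lip. About 0.12 kg. Origin: centre of the underside of the foot; z up; round, so yaw does not matter.
- black_vase: Tall turned vase of black stained wood, standing upright on the bench, 90 mm tall: round foot 62 mm across and 6 mm high, belly 58 mm across at 26 mm up, then a slim straight neck 22 mm across from 58 to 84 mm up (the place to grip it) under a 28 mm lip. About 0.12 kg. Origin: centre of the underside of the foot; z up; round, so yaw does not matter.
- maple_box: Short turned box of pale, plain maple, with its lid on (one solid piece), standing upright, 71 mm tall: foot 42 mm across, straight round side 48 mm across from 10 to 56 mm up (the place to grip it), a 16 mm knob on top from 60 to 71 mm up. About 0.08 kg. Origin: centre of its underside; z up; round, so yaw does not matter.
- black_box: Short turned box of black stained wood, with its lid on (one solid piece), standing upright, 71 mm tall: foot 42 mm across, straight round side 48 mm across from 10 to 56 mm up (the place to grip it), a 16 mm knob on top from 60 to 71 mm up. About 0.08 kg. Origin: centre of its underside; z up; round, so yaw does not matter.
- maple_wide_stand: Low pale maple disc 110 mm across and 8 mm high, fixed to the bench, with a green felt circle 68 mm across in the middle of its top, the size for the foot of the maple vase. Nothing stands on it at the start. Origin: centre of its underside, 8 mm below the felt; z up.
- black_wide_stand: Low black disc 110 mm across and 8 mm high, fixed to the bench, with a green felt circle 68 mm across in the middle of its top, the size for the foot of the black vase. Nothing stands on it at the start. Origin: centre of its underside, 8 mm below the felt; z up.
- maple_narrow_stand: Low pale maple disc 84 mm across and 8 mm high, fixed to the bench, with a green felt circle 46 mm across in the middle of its top, the size for the foot of the maple box. Nothing stands on it at the start. Origin: centre of its underside, 8 mm below the felt; z up.
- black_narrow_stand: Low black disc 84 mm across and 8 mm high, fixed to the bench, with a green felt circle 46 mm across in the middle of its top, the size for the foot of the black box. Nothing stands on it at the start. Origin: centre of its underside, 8 mm below the felt; z up.
- wax_tin: Closed round brass wax tin with a red spot on its lid, 60 mm across, 22 mm high, lying loose among the work; to be left alone. Origin: centre of its underside.
- cork_block: Brown cork sanding block, 64 x 36 mm, 22 mm high, lying loose among the work; to be left alone. Origin: centre of its underside, x along its length.

How it is judged:
By the outcome, as a careful person would: the job done as asked, in the order asked, and still so for the second after the job is handed in, with the robot touching nothing.
It also fails if it takes over 109 s, if anything falls off the work surface, if the arm or the gripper's body presses on something with over 40 N, if the wrist force passes 120 N, or if a joint passes its speed limit or range.

ROBOT

A 6-joint arm with a two-finger parallel gripper is mounted at the origin on the work surface. World frame = base frame: x ahead of the robot, y to its left, z up, the work surface at z = 0. Lengths are in m, angles in rad, forces in N, time in s.
With the tool pointing down it reaches from about 0.275 to 0.75 m from the base axis. Payload 10.2 kg.
Tool frame: the origin (TCP) lies midway between the tips of the shut fingers; the grasp point (between the pads) lies 19 mm behind it; z points along the fingers, y is the line along which they close (so a half turn about z gives the same grasp; the last joint's range is limited). The gripper opens to 88 mm and grips with 3 to 60 N. Pads are 18 mm wide; open, the fingers measure 123 mm over their backs; the gripper's body (75 mm by 187 mm) begins 45 mm behind the grasp point.
Start: joints at [0.969, 0.313, 1.498, -0, 1.331, -0.223], TCP at [0.194, 0.488, 0.239] pointing down, gripper open.
Joint ranges: [-2.94, 2.94], [-0.97, 2.17], [0.19, 2.56], [-1.23, 4.37], [0.02, 3.11], [-2.88, 2.88]. Speed limits (rad/s): [2.39, 2.39, 3.01, 3.14, 3.14, 3.14].

INTERFACE

Orientations are given as a unit quaternion [x, y, z, w].
In Python, from station import telemetry, viewer, manip, nets gives the robot as it stands.
- The arm moves only by the shell command python3 -m jog 'ROWS' [FORCE]. ROWS is JSON, one flat list of numbers, 7 for each row, row after row: the shift along the tool's x, y, z as a fraction of full scale, then the turn, a rotation vector about the tool's x, y, z as a fraction of full scale, then the gripper's target within -1 to 1 (fully open at 1, half-way at 0, shut at -1). In form: [dx, dy, dz, wx, wy, wz, hand, dx, dy, dz, wx, wy, wz, hand, ...]. A call has 1 to 10 rows; each row is the pose to reach, as a shift and turn from the pose commanded when the call began, along the tool's axes at that moment, turning the shorter way round; what a row does not reach only later rows make up. Full scale, the value 1, is 120 mm for a shift and pi rad for a turn. A row lasts 1/12 s, in which the tool goes at most 41.7 mm and 7.16 degrees, less where a joint would pass 70% of its speed; a pose out of reach is approached as far as the arm can. A call with a number of a shift or a turn outside -1 to 1 is refused whole. A call with a gripper value outside its range is refused whole. The fingers move at their own pace and stop on an object; FORCE is the grip in N (left out, the last holds). Time passes only in rows, so rows that repeat a pose let the fingers close. It gives the time, the measured TCP pose, the force, the opening and the grip force at its end, in the units of the state.
- telemetry.get_state(): the state, without advancing time (a new reading comes with each control period).
- viewer.snapshot(name): name is "side" or "top" or "wrist"; returns the picture (420x560x3 uint8, blue, green, red); there is no depth.
- viewer.calibration(name): a dict with "mtx" (3x3 intrinsics, pixels), "extrinsics" (4x4, takes a point from world to camera coordinates). Camera axes: x right, y down, z forward; pixel columns grow to the right and rows downward; lengths in m; the calibration is good to about 2 mm. The wrist camera is an equidistant fisheye: a pixel r from the principal point sees the ray r / f radians off the axis. A picture is of the moment at which its call begins: read the wrist's pose just before it. calibration takes no time and is no camera call; for the wrist camera it gives the pose at the moment of the call.
- manip.close_job(): hands the job in; it is judged then, once.
Trained networks look in the newest picture that a camera, given by its name, has taken for a name from the list of things; names that differ only in an ending like _2 or _b are one class to them, and where a whole thing is asked for, a point or a joint stands for the part that bears it (a point fixed in the world has none). Each returns a list of dicts, best first, with "conf" (0 to 1); they miss things now and then, are a little off and sometimes report something else, mostly with a low value. They report only what shows in the picture. A call takes as long as a camera call.
- nets.boxes_of(camera, label): "xyz" ([x, y, z] in m, in the coordinates of the camera as it stood for that picture, good to about 4 mm: the middle of the surface that is visible of it).
The state is a dict: "clock": time; "joint_positions": joint angles; "qd": joint speeds; "effort": joint torques, N m; "ee_pos": TCP position; "eef_rot": TCP orientation; "ft_force": force on the tool from outside, world axes, zero at the start; "moment": the same for the moment, N m; "finger_gap": opening from 0.0 (shut) to 1.0 (fully open); "grasp_force": force on a finger pad.
Only numpy, scipy, OpenCV 4.12 (cv2) and the standard library are available. Lean on these libraries where they do the work, as an engineer would, in place of code of your own. Each camera call takes 0.05 s, during which the arm holds its last target. There are 200 camera calls.

## Working session

There is one attempt and no reset: what is moved stays moved. The work goes in short steps, Python scripts to look and compute and a shell command to move; the robot and the scene stay as the last step left them, time stands still between calls to the robot, and variables do not carry over. Pictures are saved under pics/ and viewed, at most 18 in all, crops included, and the job is handed in when it is done.

```bash
mkdir -p pics
cat > h.py <<'E'
import numpy as np, cv2
from station import telemetry, viewer, manip, nets
N=["maple_vase","black_vase","maple_box","black_box","maple_wide_stand","black_wide_stand","maple_narrow_stand","black_narrow_stand","wax_tin","cork_block"]
def world(cam,p):
    E=np.array(viewer.calibration(cam)["extrinsics"]); return E[:3,:3].T@(np.array(p)-E[:3,3])
E
python3 - <<'E'
from h import *
for c in ("top","side"):
    im=viewer.snapshot(c); cv2.imwrite(f"pics/{c}0.png",im)
    for n in N:
        print(c,n,[(np.round(world(c,d["xyz"]),3).tolist(),round(d["conf"],2)) for d in nets.boxes_of(c,n)[:3]])
s=telemetry.get_state();print({k:np.round(v,3).tolist() for k,v in s.items()})
print(viewer.calibration("top"))
E
```

```text
top maple_vase [([0.518, 0.43, 0.039], 0.65)]
top black_vase [([0.381, -0.288, 0.042], 0.86)]
top maple_box [([0.47, 0.082, 0.055], 0.79)]
top black_box [([0.619, -0.153, 0.06], 0.55)]
top maple_wide_stand [([0.53, -0.441, 0.012], 0.58)]
top black_wide_stand [([0.629, 0.156, 0.004], 0.93)]
top maple_narrow_stand [([0.361, 0.297, 0.004], 0.9)]
top black_narrow_stand [([0.466, -0.083, 0.006], 0.72)]
top wax_tin [([0.516, 0.242, 0.02], 0.61), ([0.505, -0.242, 0.02], 0.34)]
top cork_block [([0.504, -0.241, 0.021], 0.91)]
side maple_vase [([0.506, 0.425, 0.039], 0.54)]
side black_vase [([0.371, -0.306, 0.037], 0.72)]
side maple_box [([0.624, 0.148, 0.008], 0.67), ([0.462, 0.071, 0.041], 0.61), ([0.51, 0.227, 0.022], 0.29)]
side black_box [([0.61, -0.174, 0.041], 0.85), ([0.462, -0.088, 0.007], 0.71)]
side maple_wide_stand [([0.53, -0.442, 0.01], 0.75), ([0.364, -0.309, 0.038], 0.61)]
side black_wide_stand [([0.624, 0.148, 0.007], 0.65)]
side maple_narrow_stand [([0.354, 0.288, 0.009], 0.84)]
side black_narrow_stand [([0.463, -0.089, 0.005], 0.87), ([0.46, 0.074, 0.041], 0.71)]
side wax_tin [([0.509, 0.229, 0.023], 0.83)]
side cork_block []
{'clock': 1.1, 'joint_positions': [0.969, 0.313, 1.498, 0.0, 1.331, -0.223], 'qd': [0.0, 0.002, 0.001, 0.001, 0.002, 0.0], 'effort': [0.003, -40.213, -25.242, 0.07, 0.032, -0.0], 'ee_pos': [0.194, 0.488, 0.239], 'eef_rot': [0.188, 0.982, -0.0, -0.0], 'ft_force': [0.187, 0.184, -0.343], 'moment': [0.022, 0.031, 0.041], 'grasp_force': 0.0, 'finger_gap': 1.0}
{'mtx': array([[442.92330688,   0.        , 280.4409376 ],
       [  0.        , 442.92330688, 202.65577349],
       [  0.        ,   0.        ,   1.        ]]), 'extrinsics': array([[ 0.02790811, -0.99958708, -0.00684186, -0.00533801],
       [-0.99524874, -0.02714698, -0.09350397,  0.49972515],
       [ 0.09327962,  0.00941887, -0.9955954 ,  1.07154291],
       [ 0.        ,  0.        ,  0.        ,  1.        ]])}
```

View pics/top0.png

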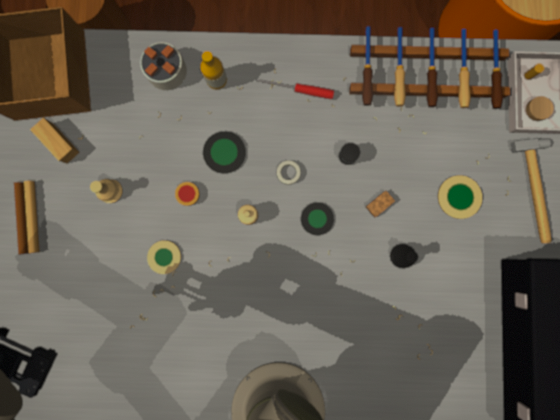

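View pics/side0.png

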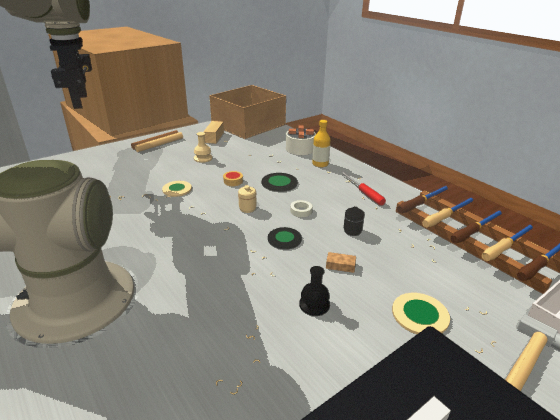

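The top view shows all eight targets and the nets agree with it. The maple vase is at (105,190), the black vase at (404,256), and the boxes at (247,214) and (349,153). The stands are at (460,197), (224,152), (164,257) and (317,218). The side view confirms everything is upright. Next I'll refine the positions with felt segmentation and silhouette fits.

```bash
cat > fit.py <<'E'
from h import *
from scipy.optimize import minimize
def proj(c,P):
    k=viewer.calibration(c);E=k["extrinsics"];K=k["mtx"];q=P@E[:3,:3].T+E[:3,3];q=q@K.T;return q[:,:2]/q[:,2:]
def ray(c,uv,z):
    k=viewer.calibration(c);E=k["extrinsics"];d=E[:3,:3].T@np.linalg.inv(k["mtx"])@[*uv,1];o=-E[:3,:3].T@E[:3,3]
    return o+d*(z-o[2])/d[2]
V=[(31,0),(31,6),(29,26),(11,58),(11,84),(14,85),(14,90)]; B=[(21,0),(24,10),(24,56),(21,60),(8,60),(8,71)]
def felts(c,im):
    h=cv2.cvtColor(im,cv2.COLOR_BGR2HSV);m=cv2.inRange(h,(50,80,25),(90,255,255))
    n,_,st,ce=cv2.connectedComponentsWithStats(m)
    return [(np.round(ray(c,ce[i]+0,0.008),4).tolist(),int(st[i,4])) for i in range(1,n) if st[i,4]>60]
t=np.linspace(0,2*np.pi,40)
def sil(c,prof,x,y,S=8):
    m=np.zeros((420*1,560),np.float32); M=None
    rings=[proj(c,np.c_[x+r/1e3*np.cos(t),y+r/1e3*np.sin(t),0*t+z/1e3]) for r,z in prof]
    m=np.zeros((420,560),np.uint8)
    for a,b in zip(rings,rings[1:]):
        hull=cv2.convexHull(np.vstack([a,b]).astype(np.float32))
        cv2.fillPoly(m,[np.round(hull*16).astype(np.int32)],255,cv2.LINE_AA,4)
    return m/255.
def edgefit(c,im,prof,x0,y0):
    g=im.astype(float)
    def cost(p):   # two-region: inside vs nearby outside colour variance
        m=sil(c,prof,*p); return -contrast(g,m)
    best=min(((cost((x0+dx/1e3,y0+dy/1e3)),dx,dy) for dx in range(-16,17,4) for dy in range(-16,17,4)))
    p=np.array([x0+best[1]/1e3,y0+best[2]/1e3])
    r=minimize(cost,p,method="Nelder-Mead",options=dict(initial_simplex=[p,p+[.004,0],p+[0,.004]],xatol=2e-4))
    return np.round(r.x,4).tolist(),round(r.fun,2)
k=np.ones((9,9),np.uint8)
def contrast(g,m):
    o=cv2.dilate(m,k)-m; i=m
    f=lambda w:(g*w[...,None]).sum((0,1))/w.sum()
    return np.linalg.norm(f(i)-f(o))
E
python3 - <<'E'
from fit import *
for c in ("top","side"):
    im=cv2.imread(f"pics/{c}0.png"); print(c,felts(c,im))
    for n,p,x,y in (("mv",V,.518,.43),("bv",V,.381,-.29),("mb",B,.466,.08),("bb",B,.618,-.157)):
        print(n,edgefit(c,im,p,x,y))
E
```

```text
top [([0.6273, 0.1563, 0.008], 581), ([0.5291, -0.4405, 0.008], 494), ([0.4645, -0.0836, 0.008], 284), ([0.3582, 0.2957, 0.008], 221)]
mv ([0.5248, 0.4192], np.float64(-58.7))
bv ([0.3795, -0.2978], np.float64(-139.98))
mb ([0.4683, 0.0927], np.float64(-42.52))Traceback (most recent call last):
  File "<stdin>", line 5, in <module>
  File "fit.py", line 26, in edgefit
    best=min(((cost((x0+dx/1e3,y0+dy/1e3)),dx,dy) for dx in range(-16,17,4) for dy in range(-16,17,4)))
  File "fit.py", line 26, in <genexpr>
    best=min(((cost((x0+dx/1e3,y0+dy/1e3)),dx,dy) for dx in range(-16,17,4) for dy in range(-16,17,4)))
               ~~~~^^^^^^^^^^^^^^^^^^^^^^^
  File "fit.py", line 25, in cost
    m=sil(c,prof,*p); return -contrast(g,m)
  File "fit.py", line 16, in sil
    rings=[proj(c,np.c_[x+r/1e3*np.cos(t),y+r/1e3*np.sin(t),0*t+z/1e3]) for r,z in prof]
           ~~~~^^^^^^^^^^^^^^^^^^^^^^^^^^^^^^^^^^^^^^^^^^^^^^^^^^^^^^^^
  File "fit.py", line 4, in proj
    k=viewer.calibration(c);E=k["extrinsics"];K=k["mtx"];q=P@E[:3,:3].T+E[:3,3];q=q@K.T;return q[:,:2]/q[:,2:]
ValueError: time passes only in moves, steps and waits
```

```bash
sed -i 's/^def proj/import functools\ncal=functools.lru_cache(viewer.calibration)\ndef proj/; s/k=viewer.calibration(c)/k=cal(c)/' fit.py
python3 -m jog '[-0.33,0,0,0,0,-0.04,1, -0.66,0,0,0,0,-0.08,1, -1,0,0,0,0,-0.12,1, -1,0,0,0,0,-0.1205,1]' 
python3 -m jog '[-0.3,0,0,0,0,0,1, -0.6,-0.04,0,0,0,0,1, -0.89,-0.08,0,0,0,0,1]'
python3 -m jog '[-0.3,0,0,0,0,0,1, -0.6,-0.04,0,0,0,0,1, -0.89,-0.08,0,0,0,0,1,-0.89,-0.08,0,0,0,0,1,-0.89,-0.08,0,0,0,0,1]'
python3 - <<'E'
from fit import *
print(viewer.calibration("wrist"))
im=viewer.snapshot("wrist"); cv2.imwrite("pics/w0.png",im)
for n in N[:1]: print(n,[(np.round(world("wrist",d["xyz"]),3).tolist(),round(d["conf"],2)) for d in nets.boxes_of("wrist",n)[:3]])
print(telemetry.get_state()["clock"])
for c in ("top","side"):
    im=cv2.imread(f"pics/{c}0.png")
    for n,p,x,y in (("bv",V,.381,-.29),("bb",B,.618,-.157)):
        print(c,n,edgefit(c,im,p,x,y))
E
```

```text
clock: 1.43
ee_pos: [0.3098, 0.4415, 0.2385]
eef_rot: [-0.001, 1.0, -0.0, 0.001]
ft_force: [0.1, 0.6, -0.3]
finger_gap: 1.0
grasp_force: 0.0
clock: 1.68
ee_pos: [0.414, 0.4334, 0.2388]
eef_rot: [-0.0, 1.0, 0.0, 0.0]
ft_force: [0.2, 0.8, -0.2]
finger_gap: 1.004
grasp_force: 0.0
clock: 2.1
ee_pos: [0.5203, 0.4234, 0.2375]
eef_rot: [0.001, 1.0, -0.0, -0.001]
ft_force: [0.2, -0.2, 0.2]
finger_gap: 1.001
grasp_force: 0.0
{'mtx': array([[325.1922621 ,   0.        , 279.70566818],
       [  0.        , 325.1922621 , 207.72303773],
       [  0.        ,   0.        ,   1.        ]]), 'extrinsics': array([[ 9.07114341e-04,  9.99999388e-01, -6.32982466e-04,
        -4.23035104e-01],
       [ 9.57201692e-01, -6.85093452e-04,  2.89420891e-01,
        -5.37237563e-01],
       [ 2.89420281e-01, -8.68429729e-04, -9.57201727e-01,
         2.38336477e-01],
       [ 0.00000000e+00,  0.00000000e+00,  0.00000000e+00,
         1.00000000e+00]])}
maple_vase [([0.512, 0.439, 0.043], 0.66)]
2.2
top bv ([0.3795, -0.2978], np.float64(-139.98))
top bb ([0.6256, -0.1574], np.float64(-112.46))
side bv ([0.3792, -0.2978], np.float64(-236.81))
side bb ([0.6262, -0.1583], np.float64(-208.99))
```

View pics/w0.png

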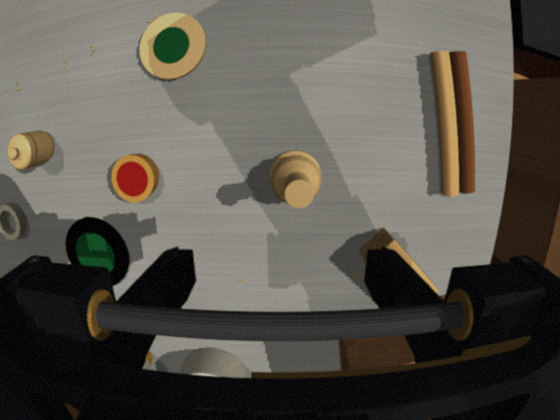

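The wrist view shows the maple vase at (295,178), with its lip at (298,190). I'll refit the maple pieces on chromaticity, which shadows don't affect.

```bash
cat >> fit.py <<'E'
def chroma(im):
    f=im.astype(np.float32); s=np.clip((f[...,2]-f[...,0])/(f.sum(2)+20),0,.15)*1000
    return np.dstack([s]*3)
_proj=proj
def proj(c,P):
    if c!="wrist": return _proj(c,P)
    k=cal(c);E=k["extrinsics"];K=k["mtx"];q=P@E[:3,:3].T+E[:3,3]
    rr=np.hypot(q[:,0],q[:,1]);th=np.arctan2(rr,q[:,2]);return K[0,0]*q[:,:2]*(th/rr)[:,None]+K[:2,2]
E
python3 - <<'E'
from fit import *
for c,f in (("top","top0"),("side","side0"),("wrist","w0")):
    im=chroma(cv2.imread(f"pics/{f}.png"))
    for n,p,x,y in (("mv",V,.515,.426),("mb",B,.466,.08)): print(c,n,edgefit(c,im,p,x,y))
E
```

```text
top mv ([0.5199, 0.4416], np.float64(-189.63))
top mb ([0.4681, 0.0876], np.float64(-182.23))
side mv ([0.5228, 0.4418], np.float64(-152.21))
side mb ([0.4666, 0.0836], np.float64(-178.76))
wrist mv ([0.5192, 0.4418], np.float64(-208.88))
wrist mb ([0.468, 0.0865], np.float64(-201.06))
```

```bash
python3 -m jog '[0.003,0.08,0,0,0,0,1, 0.007,0.1525,0.2,0,0,0,1, 0.007,0.1525,0.4,0,0,0,1, 0.007,0.1525,0.6,0,0,0,1, 0.007,0.1525,0.8,0,0,0,1, 0.007,0.1525,0.9,0,0,0,1, 0.007,0.1525,0.9,0,0,0,1]'
python3 - <<'E'
from fit import *
im=viewer.snapshot("wrist"); cv2.imwrite("pics/w1.png",im)
print(edgefit("wrist",chroma(im),V,.52,.441), telemetry.get_state()["ee_pos"])
E
```

```text
clock: 2.78
ee_pos: [0.5165, 0.4424, 0.1285]
eef_rot: [-0.0, 1.0, -0.001, -0.002]
ft_force: [0.2, 0.6, -0.7]
finger_gap: 0.999
grasp_force: 0.0
([0.5235, 0.441], np.float64(-210.08)) [0.51748494 0.44277929 0.13071946]
```

View pics/w1.png

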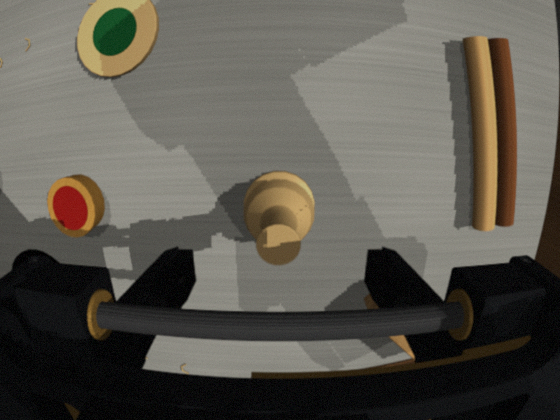

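The maple vase sits between the fingers, belly at (280,205) and lip at (278,244). Pose readings look noisy, so I'll average several before descending.

```bash
cat >> fit.py <<'E'
def avgpose(n=6):
    P=[];
    for _ in range(n): viewer.snapshot("top"); P.append(telemetry.get_state()["ee_pos"])
    P=np.array(P); return P.mean(0).round(4),P.std(0).round(4)
def wfit(col,prof,x,y,n=4):
    R=[];P=[]
    for _ in range(n):
        cal.cache_clear(); P.append(telemetry.get_state()["ee_pos"]); cal("wrist"); im=viewer.snapshot("wrist")
        R.append(edgefit("wrist",chroma(im) if col=="m" else im,prof,x,y)[0])
    R=np.array(R);P=np.array(P);D=R-P[:,:2]
    print("piece",R.mean(0).round(4),"tcp",P.mean(0).round(4),P.std(0).round(4),"rel",D.mean(0).round(4),D.std(0).round(4))
E
python3 - <<'E'
from fit import *
wfit("m",V,.52,.441); print(telemetry.get_state()["clock"])
E
```

```text
piece [0.5212 0.4405] tcp [0.5183 0.443  0.1321] [0.0005 0.0001 0.0009] rel [ 0.0029 -0.0025] [0.0007 0.0001]
3.0333
```

```bash
python3 -m jog '[-0.015,-0.01,0.15,0,0,0,1, -0.015,-0.01,0.3,0,0,0,1, -0.015,-0.01,0.42,0,0,0,1, -0.015,-0.01,0.52,0,0,0,1, -0.015,-0.01,0.6,0,0,0,1, -0.015,-0.01,0.62,0,0,0,1, -0.015,-0.01,0.62,0,0,0,0.2, -0.015,-0.01,0.62,0,0,0,-0.1, -0.015,-0.01,0.62,0,0,0,-0.3, -0.015,-0.01,0.62,0,0,0,-0.3]' 6
python3 -m jog '[0,0,0,0,0,0,-0.4, 0,0,0,0,0,0,-0.45, 0,0,0,0,0,0,-0.55, 0,0,0,0,0,0,-0.7, 0,0,0,0,0,0,-0.7, 0,0,0,0,0,0,-0.7]' 6
```

```text
clock: 3.87
ee_pos: [0.5205, 0.4415, 0.0572]
eef_rot: [0.0, 1.0, 0.0, 0.001]
ft_force: [-0.2, -1.3, -0.1]
finger_gap: 0.717
grasp_force: 0.0
clock: 4.37
ee_pos: [0.5202, 0.4412, 0.0563]
eef_rot: [0.0, 1.0, -0.0, -0.0]
ft_force: [0.6, -1.1, 1.3]
finger_gap: 0.272
grasp_force: 6.1
```

```bash
python3 -m jog '[0,0,0,0,0,0,-1, 0,0,0,0,0,0,-1, 0,0,0,0,0,0,-1, 0,0,-0.1,0,0,0,-1, 0,0,-0.25,0,0,0,-1, 0,0,-0.45,0,0,0,-1, 0,0,-0.65,0,0,0,-1, 0,0,-0.85,0,0,0,-1, 0,0,-1,0,0,0,-1, 0,0,-1,0,0,0,-1]' 18
python3 -m jog '[0,0,-0.05,0,0,0,-1, 0,0,-0.1,0,0,0,-1]'
python3 - <<'E'
from fit import *
cv2.imwrite("pics/side1.png",viewer.snapshot("side")); print(telemetry.get_state())
E
```

```text
clock: 5.2
ee_pos: [0.5213, 0.4421, 0.1816]
eef_rot: [0.0, 1.0, 0.002, 0.003]
ft_force: [0.4, 0.5, -0.6]
finger_gap: 0.26
grasp_force: 17.7
clock: 5.37
ee_pos: [0.5197, 0.441, 0.1873]
eef_rot: [0.0, 1.0, -0.001, -0.001]
ft_force: [1.1, -0.8, -0.2]
finger_gap: 0.261
grasp_force: 17.7
{'clock': 5.4167, 'joint_positions': array([ 5.32114214e-01,  7.06984849e-01,  1.01491407e+00,  2.26761753e-05,
        1.42022141e+00, -1.03841178e+00]), 'qd': array([ 0.00205954, -0.00019316, -0.00026536, -0.00144461, -0.02864615,
        0.0009024 ]), 'effort': array([-1.12597353e-01, -5.35316992e+01, -2.35051525e+01,  1.95315562e-02,
        1.30666082e-02, -3.36313169e-04]), 'ee_pos': array([0.52012528, 0.44119577, 0.18874155]), 'eef_rot': array([ 1.36872142e-04,  9.99999956e-01, -1.24231038e-04, -2.33027695e-04]), 'ft_force': array([-0.12578223,  0.33272449,  0.81728702]), 'moment': array([ 0.13008179,  0.03985388, -0.01595441]), 'grasp_force': 17.67177727779199, 'finger_gap': 0.2596428162296753}
```

View pics/side1.png

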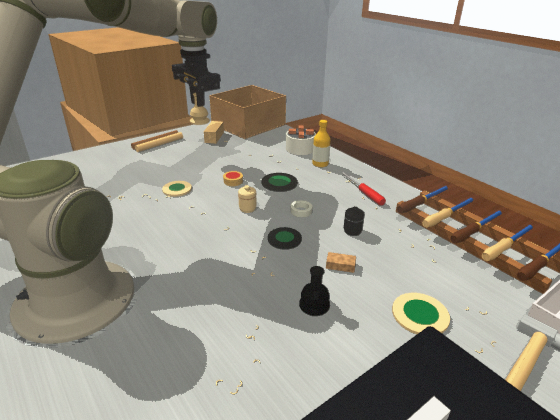

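```bash
python3 -m jog '[0,-0.1,0,0,0,0,-1, 0,-0.3,0,0,0,0,-1, 0,-0.53,0,0,0,0,-1, 0,-0.76,0,0,0,0,-1, 0,-1,0,0,0,0,-1]'
for i in 1; do python3 -m jog '[0,-0.25,0,0,0,0,-1, 0,-0.5,0,0,0,0,-1, 0,-0.75,0,0,0,0,-1, 0,-1,0,0,0,0,-1]'; done >/dev/null
python3 -m jog '[0,-0.25,0,0,0,0,-1, 0,-0.5,0,0,0,0,-1, 0,-0.75,0,0,0,0,-1, 0,-1,0,0,0,0,-1]' >/dev/null
python3 -m jog '[0,-0.25,0,0,0,0,-1, 0,-0.5,0,0,0,0,-1, 0,-0.75,0,0,0,0,-1, 0,-1,0,0,0,0,-1]' >/dev/null
python3 -m jog '[0,-0.25,0,0,0,0,-1, 0,-0.5,0,0,0,0,-1, 0,-0.75,0,0,0,0,-1, 0,-1,0,0,0,0,-1]' >/dev/null
python3 -m jog '[0,-0.25,0,0,0,0,-1, 0,-0.5,0,0,0,0,-1, 0,-0.75,0,0,0,0,-1, 0,-1,0,0,0,0,-1]' 
python3 -m jog '[0,-0.25,0,0,0,0,-1, 0,-0.5,0,0,0,0,-1, 0,-0.75,0,0,0,0,-1, 0,-1,0,0,0,0,-1]' >/dev/null
python3 -m jog '[-0.03,-0.15,0,0,0,0,-1, -0.05,-0.25,0,0,0,0,-1, -0.075,-0.31,0,0,0,0,-1,-0.075,-0.345,0,0,0,0,-1,-0.075,-0.345,0,0,0,0,-1]'
python3 -m jog '[0,0,0.15,0,0,0,-1, 0,0,0.3,0,0,0,-1, 0,0,0.45,0,0,0,-1, 0,0,0.6,0,0,0,-1, 0,0,0.6,0,0,0,-1, 0,0,0.6,0,0,0,-1]'
python3 - <<'E'
from fit import *
print(avgpose(3))
im=viewer.snapshot("side"); cv2.imwrite("pics/side2.png",im); print("side felt",felts("side",im))
im=viewer.snapshot("top"); cv2.imwrite("pics/top2.png",im)
im=viewer.snapshot("wrist"); cv2.imwrite("pics/w2.png",im)
E
```

```text
clock: 5.83
ee_pos: [0.5196, 0.3201, 0.1873]
eef_rot: [-0.0, 1.0, -0.0, -0.001]
ft_force: [1.3, 0.1, -1.0]
finger_gap: 0.261
grasp_force: 17.8
clock: 7.5
ee_pos: [0.5196, -0.2801, 0.1875]
eef_rot: [0.0, 1.0, 0.001, -0.001]
ft_force: [0.1, 0.4, -0.6]
finger_gap: 0.264
grasp_force: 17.8
clock: 8.25
ee_pos: [0.5287, -0.4406, 0.1872]
eef_rot: [0.0, 1.0, 0.001, -0.001]
ft_force: [0.2, 0.3, -1.0]
finger_gap: 0.262
grasp_force: 17.8
clock: 8.75
ee_pos: [0.5288, -0.4394, 0.116]
eef_rot: [-0.0, 1.0, 0.001, -0.001]
ft_force: [0.2, 0.7, -0.5]
finger_gap: 0.26
grasp_force: 17.9
(array([ 0.5294, -0.4402,  0.1177]), array([0.0001, 0.0002, 0.0003]))
side felt [([0.6289, 0.157, 0.008], 192), ([0.3586, 0.2967, 0.008], 82), ([0.4657, -0.0838, 0.008], 165), ([0.5304, -0.4422, 0.008], 646)]
```

View pics/side2.png

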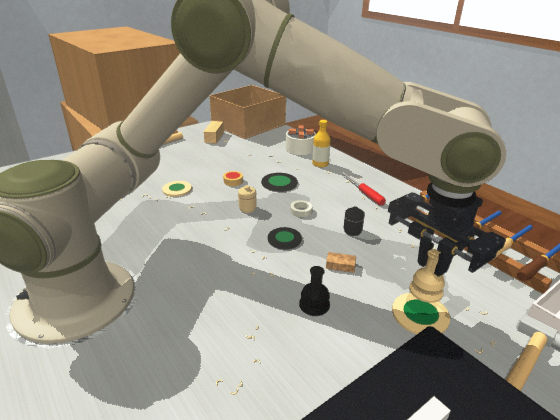

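View pics/w2.png

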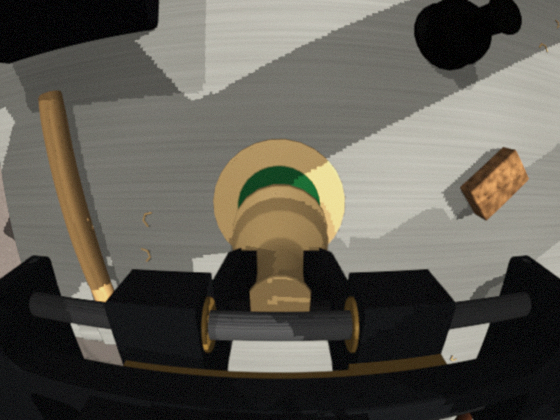

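Both views show the vase hanging upright just above the maple wide stand: vase at (427,280) and felt at (421,312) in the side view. I'll check the held vase's offset with silhouette fits.

Run:
```python
from fit import *
print(felts("side",cv2.imread("pics/side0.png")))
im=chroma(cv2.imread("pics/side2.png"))
VH=[(r,z+61) for r,z in V[:4]]
print(edgefit("side",im,VH,.529,-.44))
im=chroma(cv2.imread("pics/w2.png"))
print(edgefit("wrist",im,VH,.529,-.44),telemetry.get_state()["ee_pos"],telemetry.get_state()["clock"])
```

```text
[([0.6291, 0.1571, 0.008], 191), ([0.3586, 0.2969, 0.008], 81), ([0.4658, -0.0838, 0.008], 167), ([0.5307, -0.442, 0.008], 652)]
([0.5316, -0.4393], np.float64(-169.41))
([0.5302, -0.4408], np.float64(-113.3)) [ 0.52920337 -0.44033563  0.11734103] 9.05
```

```bash
python3 -m jog '[0,-0.008,0.1,0,0,0,-1, 0,-0.008,0.2,0,0,0,-1, 0,-0.008,0.3,0,0,0,-1, 0,-0.008,0.37,0,0,0,-1, 0,-0.008,0.4,0,0,0,-1, 0,-0.008,0.415,0,0,0,-1, 0,-0.008,0.425,0,0,0,-1, 0,-0.008,0.43,0,0,0,-1, 0,-0.008,0.43,0,0,0,-1, 0,-0.008,0.43,0,0,0,-1]'
python3 -m jog '[0,0,0.005,0,0,0,-1, 0,0,0.01,0,0,0,-1, 0,0,0.01,0,0,0,-1, 0,0,0.01,0,0,0,-1, 0,0,0.01,0,0,0,-1, 0,0,0.01,0,0,0,-1]'
```

```text
clock: 9.88
ee_pos: [0.5291, -0.4413, 0.0652]
eef_rot: [0.0, 1.0, -0.0, 0.0]
ft_force: [0.5, -0.2, -0.7]
finger_gap: 0.258
grasp_force: 17.8
clock: 10.38
ee_pos: [0.5293, -0.4413, 0.0643]
eef_rot: [0.0, 1.0, -0.0, 0.0]
ft_force: [-0.1, -0.1, 5.9]
finger_gap: 0.263
grasp_force: 18.4
```

```bash
python3 -m jog '[0,0,0,0,0,0,-0.45, 0,0,0,0,0,0,-0.4, 0,0,0,0,0,0,-0.3, 0,0,0,0,0,0,0, 0,0,0,0,0,0,0.5, 0,0,0,0,0,0,0.7, 0,0,0,0,0,0,0.7, 0,0,-0.15,0,0,0,0.7, 0,0,-0.35,0,0,0,0.7, 0,0,-0.5,0,0,0,0.8]'
python3 -m jog '[0,0,-0.25,0,0,0,1, 0,0,-0.5,0,0,0,1, 0,0,-0.5,0,0,0,1]'
python3 -m jog '[0.2,0.2,0,0,0,0,1, 0.4,0.4,0,0,0,0,1, 0.625,0.598,0,0,0,0,1]'
python3 -m jog '[0.2,0.2,0,0,0,0,1, 0.4,0.4,0,0,0,0,1, 0.625,0.598,0,0,0,0,1,0.625,0.598,0.1,0,0,0,1,0.625,0.598,0.3,0,0,0,1,0.625,0.598,0.3,0,0,0,1,0.625,0.598,0.3,0,0,0,1]'
python3 - <<'E'
from fit import *
wfit("b",V,.379,-.298,3); print(telemetry.get_state()["clock"])
cal.cache_clear()
im=viewer.snapshot("side"); cv2.imwrite("pics/side3.png",im); print(edgefit("side",chroma(im),[(r,z+8) for r,z in V],.53,-.441))
im=viewer.snapshot("top"); cv2.imwrite("pics/top3.png",im); print(edgefit("top",chroma(im),[(r,z+8) for r,z in V],.53,-.441))
E
```

```text
clock: 11.22
ee_pos: [0.5291, -0.4412, 0.125]
eef_rot: [0.0, 1.0, -0.0, 0.0]
ft_force: [-0.3, -0.4, 1.6]
finger_gap: 0.857
grasp_force: 0.0
clock: 11.47
ee_pos: [0.5303, -0.4425, 0.1904]
eef_rot: [0.0, 1.0, -0.004, 0.003]
ft_force: [0.0, 0.2, 0.5]
finger_gap: 0.998
grasp_force: 0.0
clock: 11.72
ee_pos: [0.453, -0.3681, 0.1826]
eef_rot: [-0.0, 1.0, 0.0, -0.0]
ft_force: [-0.5, -1.6, 1.3]
finger_gap: 1.004
grasp_force: 0.0
clock: 12.3
ee_pos: [0.3788, -0.2973, 0.1472]
eef_rot: [0.0, 1.0, 0.001, -0.001]
ft_force: [-0.1, -1.1, 1.2]
finger_gap: 0.999
grasp_force: 0.0
piece [ 0.3788 -0.2984] tcp [ 0.3792 -0.2977  0.1478] [0.0003 0.0003 0.0005] rel [-0.0003 -0.0007] [0.0004 0.0004]
12.45
([0.535, -0.4381], np.float64(-119.75))
([0.5499, -0.4238], np.float64(-93.91))
```

View pics/side3.png

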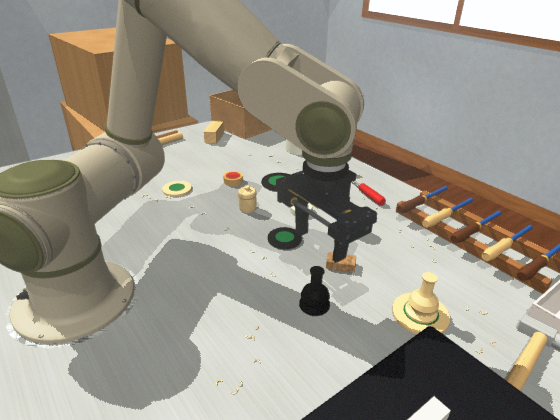

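The maple vase is upright on its stand at (427,298), with a green ring showing around its foot. The gripper is lined up over the black vase.

```bash
python3 -m jog '[0,0,0.2,0,0,0,1, 0,0,0.4,0,0,0,1, 0,0,0.55,0,0,0,1, 0,0,0.67,0,0,0,1, 0,0,0.74,0,0,0,1, 0,0,0.757,0,0,0,0.6, 0,0,0.757,0,0,0,0.2, 0,0,0.757,0,0,0,-0.1, 0,0,0.757,0,0,0,-0.3, 0,0,0.757,0,0,0,-0.3]' 6
python3 -m jog '[0,0,0,0,0,0,-0.3, 0,0,0,0,0,0,-0.4, 0,0,0,0,0,0,-0.45, 0,0,0,0,0,0,-0.55, 0,0,0,0,0,0,-0.7, 0,0,0,0,0,0,-0.7, 0,0,0,0,0,0,-0.7, 0,0,0,0,0,0,-0.7]' 6
```

```text
clock: 13.38
ee_pos: [0.3793, -0.2979, 0.0574]
eef_rot: [0.0, 1.0, -0.001, 0.0]
ft_force: [-0.3, -0.1, -0.0]
finger_gap: 0.645
grasp_force: 0.0
clock: 14.05
ee_pos: [0.3791, -0.2976, 0.0567]
eef_rot: [0.0, 1.0, -0.0, 0.0]
ft_force: [-0.5, -0.4, 0.6]
finger_gap: 0.276
grasp_force: 6.0
```

```bash
python3 -m jog '[0,0,0,0,0,0,-1, 0,0,0,0,0,0,-1, 0,0,0,0,0,0,-1, 0,0,-0.1,0,0,0,-1, 0,0,-0.25,0,0,0,-1, 0,0,-0.45,0,0,0,-1, 0,0,-0.65,0,0,0,-1, 0,0,-0.85,0,0,0,-1, 0,0,-1,0,0,0,-1, 0,0,-1,0,0,0,-1]' 18
python3 -m jog '[-0.05,0.1,-0.05,0,0,0,-1, -0.16,0.3,-0.1,0,0,0,-1, -0.29,0.53,-0.1,0,0,0,-1, -0.41,0.74,-0.1,0,0,0,-1, -0.519,0.9475,-0.1,0,0,0,-1]'
python3 -m jog '[-0.13,0.24,0,0,0,0,-1, -0.26,0.48,0,0,0,0,-1, -0.39,0.71,0,0,0,0,-1, -0.519,0.9475,0,0,0,0,-1]' >/dev/null
python3 -m jog '[-0.13,0.24,0,0,0,0,-1, -0.26,0.48,0,0,0,0,-1, -0.39,0.71,0,0,0,0,-1, -0.519,0.9475,0,0,0,0,-1]' >/dev/null
python3 -m jog '[-0.13,0.24,0,0,0,0,-1, -0.26,0.48,0,0,0,0,-1, -0.39,0.71,0,0,0,0,-1, -0.49,0.89,0,0,0,0,-1, -0.519,0.9475,0,0,0,0,-1, -0.519,0.9475,0,0,0,0,-1]'
python3 -m jog '[0,0,0.15,0,0,0,-1, 0,0,0.3,0,0,0,-1, 0,0,0.45,0,0,0,-1, 0,0,0.55,0,0,0,-1, 0,0,0.6,0,0,0,-1, 0,0,0.6,0,0,0,-1, 0,0,0.6,0,0,0,-1]'
python3 - <<'E'
from fit import *
print(avgpose(2))
im=viewer.snapshot("side"); cv2.imwrite("pics/side4.png",im)
VH=[(r,z+61) for r,z in V[:4]]
print(edgefit("side",im,VH,.628,.157))
im=viewer.snapshot("wrist"); cv2.imwrite("pics/w4.png",im);print(telemetry.get_state()["clock"])
E
```

```text
clock: 14.88
ee_pos: [0.3799, -0.2985, 0.1797]
eef_rot: [0.0, 1.0, -0.002, 0.002]
ft_force: [0.7, -0.7, -1.5]
finger_gap: 0.263
grasp_force: 18.2
clock: 15.3
ee_pos: [0.4415, -0.1823, 0.1874]
eef_rot: [0.0, 1.0, 0.001, -0.001]
ft_force: [-0.2, 0.0, -0.7]
finger_gap: 0.261
grasp_force: 18.2
clock: 16.47
ee_pos: [0.6281, 0.1586, 0.1866]
eef_rot: [-0.001, 1.0, -0.0, -0.001]
ft_force: [-0.2, 0.0, -0.7]
finger_gap: 0.262
grasp_force: 18.3
clock: 17.05
ee_pos: [0.6284, 0.1568, 0.1172]
eef_rot: [0.0, 1.0, -0.0, 0.0]
ft_force: [-0.2, -0.0, -0.6]
finger_gap: 0.26
grasp_force: 18.3
(array([0.6287, 0.157 , 0.1178]), array([0.    , 0.0001, 0.0001]))
([0.6326, 0.1616], np.float64(-145.99))
17.25
```

View pics/side4.png

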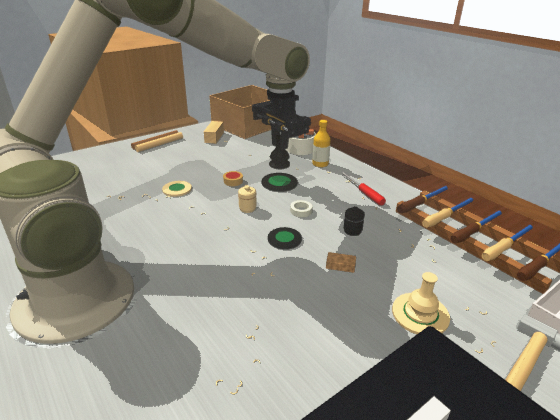

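View pics/w4.png

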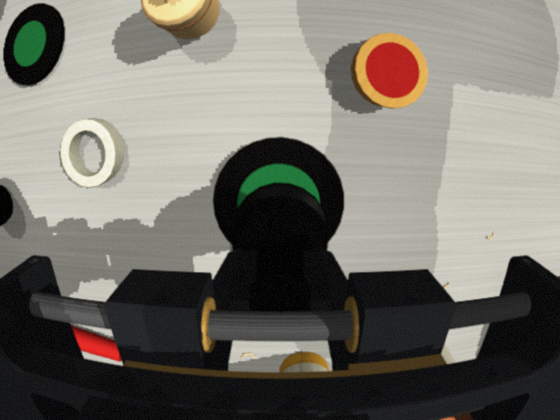

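The black vase hangs upright over the black wide stand, with its felt at (279,185) in the wrist view. Lowering now.

```bash
python3 -m jog '[0.004,0,0.1,0,0,0,-1, 0.004,0,0.2,0,0,0,-1, 0.004,0,0.3,0,0,0,-1, 0.004,0,0.37,0,0,0,-1, 0.004,0,0.4,0,0,0,-1, 0.004,0,0.415,0,0,0,-1, 0.004,0,0.425,0,0,0,-1, 0.004,0,0.43,0,0,0,-1, 0.004,0,0.43,0,0,0,-1, 0.004,0,0.43,0,0,0,-1]'
python3 -m jog '[0,0,0.005,0,0,0,-1, 0,0,0.01,0,0,0,-1, 0,0,0.01,0,0,0,-1, 0,0,0.01,0,0,0,-1, 0,0,0.01,0,0,0,-1, 0,0,0.01,0,0,0,-1]'
```

```text
clock: 18.08
ee_pos: [0.628, 0.1572, 0.0655]
eef_rot: [0.0, 1.0, 0.0, 0.0]
ft_force: [0.2, -1.0, -1.9]
finger_gap: 0.26
grasp_force: 18.3
clock: 18.58
ee_pos: [0.6282, 0.1572, 0.0647]
eef_rot: [0.0, 1.0, 0.0, 0.001]
ft_force: [-0.6, -0.5, 5.1]
finger_gap: 0.263
grasp_force: 18.5
```

```bash
python3 -m jog '[0,0,0,0,0,0,-0.45, 0,0,0,0,0,0,-0.4, 0,0,0,0,0,0,-0.3, 0,0,0,0,0,0,0, 0,0,0,0,0,0,0.5, 0,0,0,0,0,0,0.7, 0,0,0,0,0,0,0.7, 0,0,-0.15,0,0,0,0.7, 0,0,-0.35,0,0,0,0.7, 0,0,-0.5,0,0,0,0.8]'
python3 -m jog '[0,0,-0.25,0,0,0,1, 0,0,-0.5,0,0,0,1, 0,0,-0.5,0,0,0,1]'
python3 -m jog '[0.2,-0.1,0,0,0,0,1, 0.45,-0.2,0,0,0,0,1, 0.669,-0.295,0,0,0,0,1]'
python3 -m jog '[0.2,-0.1,0,0,0,0,1, 0.45,-0.2,0,0,0,0,1, 0.669,-0.295,0,0,0,0,1, 0.669,-0.295,0,0,0,0,1, 0.669,-0.295,0,0,0,0,1, 0.669,-0.295,0,0,0,0,1]'
python3 - <<'E'
from fit import *
wfit("m",B,.4676,.0865,4); print(telemetry.get_state()["clock"])
cal.cache_clear()
im=viewer.snapshot("wrist"); cv2.imwrite("pics/w5.png",im)
E
```

```text
clock: 19.42
ee_pos: [0.628, 0.1572, 0.1253]
eef_rot: [0.0, 1.0, 0.0, 0.0]
ft_force: [0.3, -0.7, 0.6]
finger_gap: 0.854
grasp_force: 0.0
clock: 19.67
ee_pos: [0.6298, 0.1574, 0.1903]
eef_rot: [0.0, 1.0, 0.0, 0.005]
ft_force: [0.5, 0.7, 0.3]
finger_gap: 0.998
grasp_force: 0.0
clock: 19.92
ee_pos: [0.5459, 0.1215, 0.1832]
eef_rot: [-0.0, 1.0, -0.0, -0.0]
ft_force: [-0.3, -0.8, 1.6]
finger_gap: 1.0
grasp_force: 0.0
clock: 20.42
ee_pos: [0.468, 0.0865, 0.1841]
eef_rot: [0.0, 1.0, 0.0, 0.001]
ft_force: [0.7, -1.5, -1.0]
finger_gap: 1.001
grasp_force: 0.0
piece [0.4688 0.0859] tcp [0.468  0.0866 0.1839] [0.0001 0.0001 0.0002] rel [ 0.0008 -0.0008] [0.0001 0.0001]
20.6167
```

View pics/w5.png

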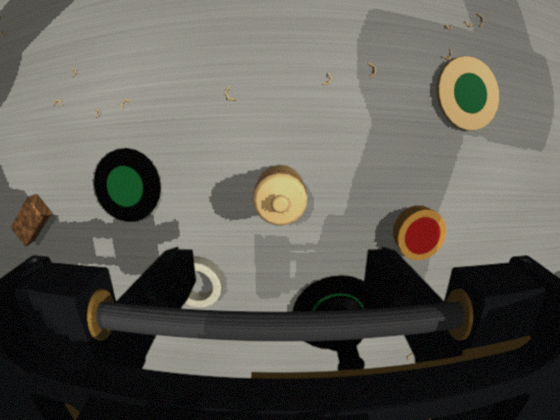

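```bash
python3 -m jog '[0,-0.003,0.2,0,0,0,1, 0,-0.003,0.4,0,0,0,1, 0,-0.003,0.6,0,0,0,1, 0,-0.003,0.8,0,0,0,1, 0,-0.003,0.9,0,0,0,1]' 6
python3 -m jog '[0,0,0.1,0,0,0,1, 0,0,0.2,0,0,0,1, 0,0,0.3,0,0,0,1, 0,0,0.4,0,0,0,1, 0,0,0.44,0,0,0,1, 0,0,0.457,0,0,0,0.7, 0,0,0.457,0,0,0,0.5, 0,0,0.457,0,0,0,0.3, 0,0,0.457,0,0,0,0.2, 0,0,0.457,0,0,0,0.2]' 6
python3 -m jog '[0,0,0,0,0,0,0.15, 0,0,0,0,0,0,0.1, 0,0,0,0,0,0,0.05, 0,0,0,0,0,0,0, 0,0,0,0,0,0,-0.1, 0,0,0,0,0,0,-0.2, 0,0,0,0,0,0,-0.2]' 6
```

```text
clock: 21.08
ee_pos: [0.4663, 0.0863, 0.0733]
eef_rot: [0.0, 1.0, 0.0, -0.002]
ft_force: [-0.1, -0.3, -0.7]
finger_gap: 1.001
grasp_force: 0.0
clock: 21.92
ee_pos: [0.4675, 0.0861, 0.0215]
eef_rot: [0.0, 1.0, -0.0, 0.0]
ft_force: [-0.4, -0.2, 0.0]
finger_gap: 0.644
grasp_force: 0.0
clock: 22.5
ee_pos: [0.4674, 0.0861, 0.0212]
eef_rot: [0.0, 1.0, -0.0, 0.0]
ft_force: [-0.1, 0.7, 4.3]
finger_gap: 0.545
grasp_force: 6.0
```

```bash
python3 -m jog '[0,0,0,0,0,0,-1, 0,0,0,0,0,0,-1, 0,0,0,0,0,0,-1, 0,0,-0.1,0,0,0,-1, 0,0,-0.25,0,0,0,-1, 0,0,-0.45,0,0,0,-1, 0,0,-0.65,0,0,0,-1, 0,0,-0.85,0,0,0,-1, 0,0,-1,0,0,0,-1, 0,0,-1,0,0,0,-1]' 18
python3 -m jog '[0.05,0.1,0,0,0,0,-1, 0.15,0.3,0,0,0,0,-1, 0.27,0.53,0,0,0,0,-1, 0.38,0.74,0,0,0,0,-1, 0.456,0.876,0,0,0,0,-1]'
python3 -m jog '[0.12,0.24,0,0,0,0,-1, 0.24,0.48,0,0,0,0,-1, 0.36,0.71,0,0,0,0,-1, 0.42,0.82,0,0,0,0,-1, 0.456,0.876,0,0,0,0,-1, 0.456,0.876,0.1,0,0,0,-1, 0.456,0.876,0.25,0,0,0,-1, 0.456,0.876,0.4,0,0,0,-1, 0.456,0.876,0.5,0,0,0,-1, 0.456,0.876,0.5,0,0,0,-1]'
python3 - <<'E'
from fit import *
print(avgpose(2))
im=viewer.snapshot("side"); cv2.imwrite("pics/side6.png",im)
print(edgefit("side",chroma(im),[(r,z+60) for r,z in B[:3]],.358,.297))
im=viewer.snapshot("wrist"); cv2.imwrite("pics/w6.png",im);print(telemetry.get_state()["clock"])
E
```

```text
clock: 23.33
ee_pos: [0.4686, 0.086, 0.1439]
eef_rot: [0.0, 1.0, -0.0, 0.003]
ft_force: [0.9, 0.2, -0.2]
finger_gap: 0.538
grasp_force: 18.0
clock: 23.75
ee_pos: [0.4108, 0.1927, 0.1398]
eef_rot: [-0.0, 1.0, -0.0, -0.001]
ft_force: [0.6, -0.4, -0.6]
finger_gap: 0.535
grasp_force: 18.0
clock: 24.58
ee_pos: [0.3567, 0.2951, 0.0783]
eef_rot: [0.001, 1.0, -0.001, -0.002]
ft_force: [-0.5, 0.8, -1.2]
finger_gap: 0.535
grasp_force: 18.0
(array([0.3576, 0.2957, 0.0803]), array([0.0003, 0.0002, 0.0005]))
([0.3585, 0.2989], np.float64(-105.82))
24.7833
```

View pics/w6.png

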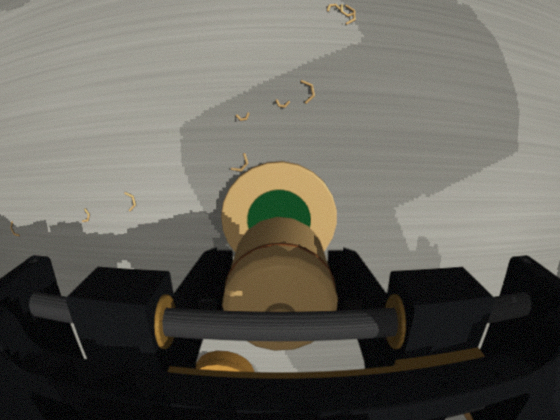

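The box hangs over the maple narrow stand, with its felt at (279,215) lined up with the box. Lowering now.

```bash
python3 -m jog '[0,0.003,0.1,0,0,0,-1, 0,0.003,0.2,0,0,0,-1, 0,0.003,0.3,0,0,0,-1, 0,0.003,0.37,0,0,0,-1, 0,0.003,0.4,0,0,0,-1, 0,0.003,0.41,0,0,0,-1, 0,0.003,0.42,0,0,0,-1, 0,0.003,0.42,0,0,0,-1, 0,0.003,0.42,0,0,0,-1]'
python3 -m jog '[0,0,0.004,0,0,0,-1, 0,0,0.008,0,0,0,-1, 0,0,0.008,0,0,0,-1, 0,0,0.008,0,0,0,-1, 0,0,0.008,0,0,0,-1, 0,0,0.008,0,0,0,-1]'
```

```text
clock: 25.53
ee_pos: [0.3581, 0.2968, 0.0311]
eef_rot: [0.0, 1.0, 0.0, 0.0]
ft_force: [-0.1, -0.6, -0.7]
finger_gap: 0.539
grasp_force: 18.0
clock: 26.03
ee_pos: [0.3578, 0.2967, 0.0297]
eef_rot: [0.0, 1.0, -0.0, 0.0]
ft_force: [-0.6, 0.4, -0.6]
finger_gap: 0.536
grasp_force: 18.0
```

```bash
python3 -m jog '[0,0,0.004,0,0,0,-1, 0,0,0.007,0,0,0,-1, 0,0,0.007,0,0,0,-1, 0,0,0.007,0,0,0,-1, 0,0,0.007,0,0,0,-1, 0,0,0.007,0,0,0,-1]'
```

```text
clock: 26.53
ee_pos: [0.3579, 0.2967, 0.0292]
eef_rot: [0.0, 1.0, 0.0, 0.0]
ft_force: [-1.4, -0.9, 5.8]
finger_gap: 0.536
grasp_force: 18.0
```

```bash
python3 -m jog '[0,0,0,0,0,0,0.1, 0,0,0,0,0,0,0.15, 0,0,0,0,0,0,0.25, 0,0,0,0,0,0,0.5, 0,0,0,0,0,0,0.8, 0,0,0,0,0,0,0.8, 0,0,-0.1,0,0,0,0.8, 0,0,-0.25,0,0,0,0.8, 0,0,-0.45,0,0,0,0.9, 0,0,-0.6,0,0,0,1]'
python3 -m jog '[0,0,-0.25,0,0,0,1, 0,0,-0.5,0,0,0,1, 0,0,-0.7,0,0,0,1, 0,0,-0.7,0,0,0,1]'
python3 -m jog '[-0.18,-0.31,0,0,0,0,1, -0.37,-0.63,0,0,0,0,1, -0.558,-0.947,0,0,0,0,1]' >/dev/null
python3 -m jog '[-0.18,-0.31,0,0,0,0,1, -0.37,-0.63,0,0,0,0,1, -0.558,-0.947,0,0,0,0,1]' >/dev/null
python3 -m jog '[-0.18,-0.31,0,0,0,0,1, -0.37,-0.63,0,0,0,0,1, -0.558,-0.947,0,0,0,0,1]' >/dev/null
python3 -m jog '[-0.18,-0.31,0,0,0,0,1, -0.37,-0.63,0,0,0,0,1, -0.558,-0.947,0,0,0,0,1,-0.558,-0.947,0,0,0,0,1,-0.558,-0.947,0,0,0,0,1]'
python3 - <<'E'
from fit import *
wfit("b",B,.626,-.158,4); print(telemetry.get_state()["clock"])
cal.cache_clear()
im=viewer.snapshot("wrist"); cv2.imwrite("pics/w7.png",im)
E
```

```text
clock: 27.37
ee_pos: [0.3579, 0.2968, 0.1022]
eef_rot: [0.0, 1.0, 0.0, 0.0]
ft_force: [-0.7, -0.4, 0.5]
finger_gap: 0.991
grasp_force: 0.0
clock: 27.7
ee_pos: [0.3594, 0.2975, 0.1891]
eef_rot: [0.0, 1.0, 0.002, 0.004]
ft_force: [0.3, 1.0, 0.4]
finger_gap: 0.999
grasp_force: 0.0
clock: 28.87
ee_pos: [0.6151, -0.1421, 0.183]
eef_rot: [0.002, 1.0, 0.0, -0.001]
ft_force: [-1.5, 1.0, 0.1]
finger_gap: 1.001
grasp_force: 0.0
piece [ 0.6264 -0.1583] tcp [ 0.6147 -0.1401  0.1837] [0.0003 0.0013 0.0006] rel [ 0.0117 -0.0182] [0.0002 0.0015]
29.0667
```

View pics/w7.png

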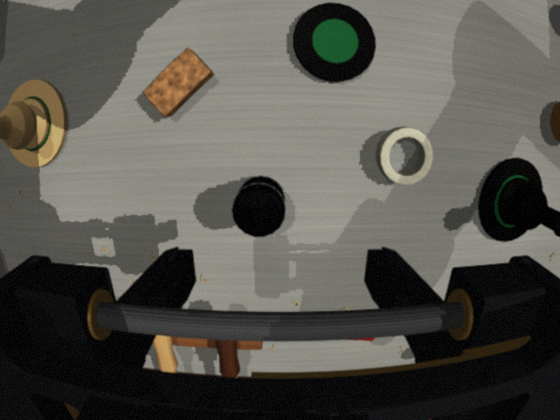

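The black box is at (259,207), so the move stopped short. I'll correct for that and re-measure.

```bash
python3 -m jog '[-0.05,-0.08,0,0,0,0,1, -0.096,-0.15,0.2,0,0,0,1, -0.096,-0.15,0.4,0,0,0,1, -0.096,-0.15,0.5,0,0,0,1, -0.096,-0.15,0.5,0,0,0,1, -0.096,-0.15,0.5,0,0,0,1]' 6
python3 - <<'E'
from fit import *
wfit("b",B,.626,-.158,4)
E
```

```text
clock: 29.62
ee_pos: [0.6265, -0.1574, 0.1254]
eef_rot: [-0.0, 1.0, 0.0, -0.0]
ft_force: [0.3, -0.3, 0.3]
finger_gap: 0.998
grasp_force: 0.0
piece [ 0.6267 -0.1586] tcp [ 0.6269 -0.1577  0.1262] [0.0002 0.0002 0.0005] rel [-0.0002 -0.0009] [0.0004 0.0002]
```

```bash
python3 -m jog '[0.003,-0.003,0.2,0,0,0,1, 0.003,-0.003,0.4,0,0,0,1, 0.003,-0.003,0.55,0,0,0,1, 0.003,-0.003,0.7,0,0,0,1, 0.003,-0.003,0.8,0,0,0,1, 0.003,-0.003,0.86,0,0,0,1, 0.003,-0.003,0.875,0,0,0,0.7, 0.003,-0.003,0.875,0,0,0,0.5, 0.003,-0.003,0.875,0,0,0,0.3, 0.003,-0.003,0.875,0,0,0,0.2]' 6
python3 -m jog '[0,0,0,0,0,0,0.2, 0,0,0,0,0,0,0.15, 0,0,0,0,0,0,0.1, 0,0,0,0,0,0,0.05, 0,0,0,0,0,0,0, 0,0,0,0,0,0,-0.1, 0,0,0,0,0,0,-0.2, 0,0,0,0,0,0,-0.2, 0,0,0,0,0,0,-0.2]' 6
```

```text
clock: 30.65
ee_pos: [0.6267, -0.1587, 0.021]
eef_rot: [0.0, 1.0, -0.0, 0.001]
ft_force: [-0.3, -0.0, -0.1]
finger_gap: 0.722
grasp_force: 0.0
clock: 31.4
ee_pos: [0.6263, -0.1584, 0.0201]
eef_rot: [0.0, 1.0, -0.0, 0.0]
ft_force: [-0.7, 1.6, 4.2]
finger_gap: 0.539
grasp_force: 6.0
```

```bash
python3 -m jog '[0,0,0,0,0,0,-1, 0,0,0,0,0,0,-1, 0,0,0,0,0,0,-1, 0,0,-0.1,0,0,0,-1, 0,0,-0.25,0,0,0,-1, 0,0,-0.45,0,0,0,-1, 0,0,-0.65,0,0,0,-1, 0,0,-0.85,0,0,0,-1, 0,0,-1,0,0,0,-1, 0,0,-1,0,0,0,-1]' 18
python3 -m jog '[0.08,0.04,0,0,0,0,-1, 0.22,0.1,0,0,0,0,-1, 0.37,0.17,0,0,0,0,-1, 0.52,0.24,0,0,0,0,-1, 0.671,0.311,0,0,0,0,-1]'
python3 -m jog '[0.15,0.07,0,0,0,0,-1, 0.3,0.14,0,0,0,0,-1, 0.45,0.21,0,0,0,0,-1, 0.6,0.28,0,0,0,0,-1, 0.671,0.311,0,0,0,0,-1, 0.671,0.311,0.1,0,0,0,-1, 0.671,0.311,0.25,0,0,0,-1, 0.671,0.311,0.4,0,0,0,-1, 0.671,0.311,0.5,0,0,0,-1, 0.671,0.311,0.5,0,0,0,-1]'
python3 - <<'E'
from fit import *
print(avgpose(3))
im=viewer.snapshot("wrist"); cv2.imwrite("pics/w8.png",im);print(telemetry.get_state()["clock"])
E
```

```text
clock: 32.23
ee_pos: [0.6275, -0.1592, 0.1442]
eef_rot: [0.0, 1.0, -0.002, 0.003]
ft_force: [0.5, 0.8, -0.8]
finger_gap: 0.533
grasp_force: 18.0
clock: 32.65
ee_pos: [0.5442, -0.1206, 0.1385]
eef_rot: [0.0, 1.0, 0.0, -0.001]
ft_force: [-0.7, 0.3, -0.9]
finger_gap: 0.536
grasp_force: 18.0
clock: 33.48
ee_pos: [0.4634, -0.0832, 0.0771]
eef_rot: [0.0, 1.0, 0.001, -0.003]
ft_force: [0.5, 1.4, -1.6]
finger_gap: 0.533
grasp_force: 18.0
(array([ 0.4647, -0.0837,  0.0794]), array([0.0004, 0.0002, 0.0006]))
33.6833
```

View pics/w8.png

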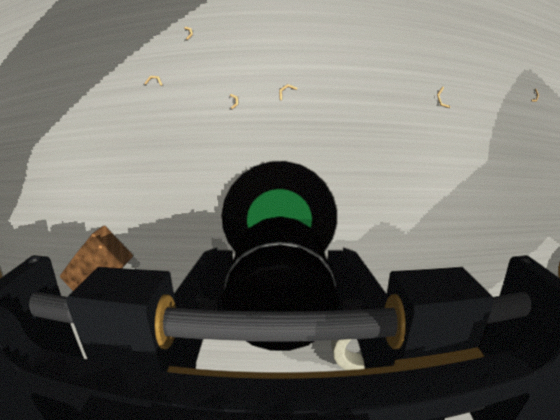

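The black box is centred over the black narrow felt (279,215). Lowering it to contact at a TCP height of about 0.028.

```bash
python3 -m jog '[0,0,0.1,0,0,0,-1, 0,0,0.2,0,0,0,-1, 0,0,0.3,0,0,0,-1, 0,0,0.37,0,0,0,-1, 0,0,0.4,0,0,0,-1, 0,0,0.41,0,0,0,-1, 0,0,0.42,0,0,0,-1, 0,0,0.42,0,0,0,-1, 0,0,0.42,0,0,0,-1]'
python3 -m jog '[0,0,0.004,0,0,0,-1, 0,0,0.01,0,0,0,-1, 0,0,0.013,0,0,0,-1, 0,0,0.013,0,0,0,-1, 0,0,0.013,0,0,0,-1, 0,0,0.013,0,0,0,-1]'
```

```text
clock: 34.43
ee_pos: [0.4654, -0.0839, 0.0299]
eef_rot: [0.0, 1.0, -0.0, 0.0]
ft_force: [-0.1, 0.5, -0.3]
finger_gap: 0.535
grasp_force: 18.0
clock: 34.93
ee_pos: [0.4652, -0.0838, 0.0281]
eef_rot: [0.0, 1.0, -0.0, 0.0]
ft_force: [-0.7, -1.0, 4.2]
finger_gap: 0.534
grasp_force: 18.0
```

```bash
python3 -m jog '[0,0,0,0,0,0,0.1, 0,0,0,0,0,0,0.15, 0,0,0,0,0,0,0.25, 0,0,0,0,0,0,0.5, 0,0,0,0,0,0,0.8, 0,0,0,0,0,0,0.8, 0,0,-0.1,0,0,0,0.8, 0,0,-0.25,0,0,0,0.8, 0,0,-0.45,0,0,0,0.9, 0,0,-0.6,0,0,0,1]'
python3 -m jog '[0,0,-0.25,0,0,0,1, 0,0,-0.5,0,0,0,1, 0,0,-0.8,0,0,0,1, 0.2,0,-1,0,0,0,1, 0.5,0,-1,0,0,0,1, 0.8,0,-1,0,0,0,1, 1,0,-1,0,0,0,1, 1,0,-1,0,0,0,1, 1,0,-1,0,0,0,1]'
python3 - <<'E'
from fit import *
for c in ("top","side"):
    im=viewer.snapshot(c); cv2.imwrite(f"pics/{c}9.png",im)
    print(c,felts(c,im))
    if c=="side":
        a=[cv2.resize(im[y-40:y+40,x-55:x+55],(400,290),interpolation=cv2.INTER_CUBIC) for x,y in ((422,295),(280,175),(177,180),(285,228))]
        cv2.imwrite("pics/crop9.png",np.vstack([np.hstack(a[:2]),np.hstack(a[2:])]))
    for n,p,x,y in (("mv",V,.53,-.4412),("bv",V,.6282,.157),("mb",B,.3584,.2963),("bb",B,.4652,-.0837)):
        q=[(r,z+8) for r,z in p]
        q=q[2:] if p is V else q[1:]
        print(n,edgefit(c,chroma(im) if n[0]=="m" else im,q,x,y))
print(telemetry.get_state()["clock"])
E
```

```text
clock: 35.77
ee_pos: [0.4652, -0.0838, 0.1013]
eef_rot: [0.0, 1.0, -0.0, 0.0]
ft_force: [0.2, 0.1, 0.6]
finger_gap: 0.988
grasp_force: 0.0
clock: 36.52
ee_pos: [0.3449, -0.0839, 0.2203]
eef_rot: [0.001, 1.0, -0.0, 0.001]
ft_force: [0.1, 0.4, 0.0]
finger_gap: 1.002
grasp_force: 0.0
top []
mv ([0.4994, -0.4374], np.float64(-92.12))
bv ([0.6451, 0.1392], np.float64(-54.52))
mb ([0.3449, 0.279], np.float64(-91.13))
bb ([0.4751, -0.0697], np.float64(-57.51))
side []
mv ([0.5315, -0.4403], np.float64(-126.66))
bv ([0.6249, 0.1536], np.float64(-129.97))
mb ([0.3585, 0.296], np.float64(-125.32))
bb ([0.4667, -0.0836], np.float64(-116.19))
36.6167
```

View pics/crop9.png

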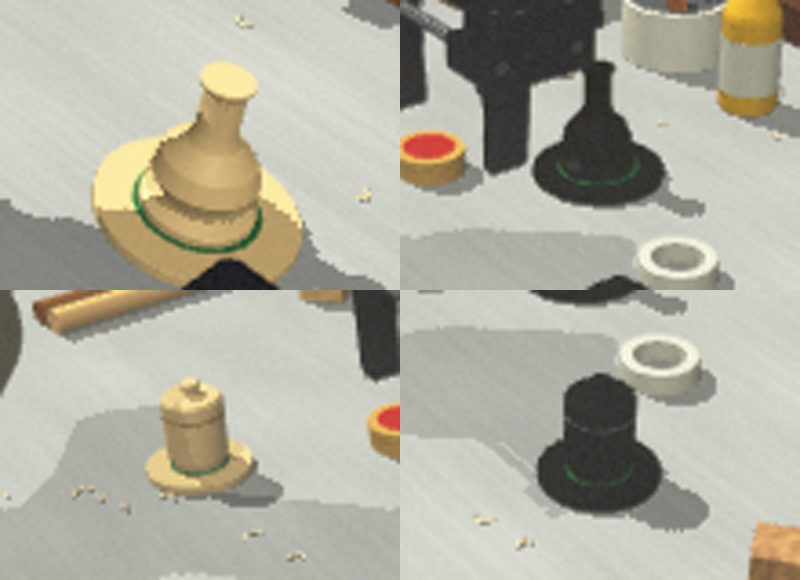

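View pics/top9.png

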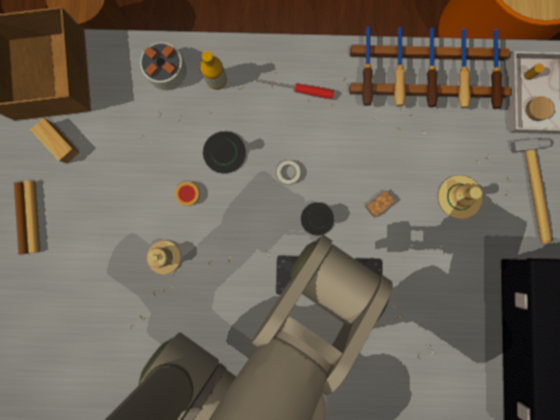

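The crops show all four pieces upright on matching stands, each with a green felt ring visible around the near side of its foot. In the top view the tin (187,194) and cork (380,204) haven't moved, and the arm is clear.

```bash
python3 -c "
from station import manip; print(manip.close_job())"
```

```text
the job is handed in; nothing more can be done
None
```

All four pieces are standing upright and centred on their matching stands, as far as the final pictures show, with the wax tin and cork block left where they lay; the job was handed in at about 37 s of the 109 s limit.

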